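# Spring the lid of the wide storage box ajar

### The arm

A 6-joint arm with a two-finger parallel gripper is mounted at the origin on the work surface. World frame = base frame: x ahead of the robot, y to its left, z up, the work surface at z = 0. Lengths are in m, angles in degrees, forces in N, time in s.
With the tool pointing down it reaches from about 0.35 to 0.725 m from the base axis. Payload 4.3 kg.
Tool frame: the origin (TCP) lies on the centre line of the jaws, within the pads' length; the fingertips stand ahead of it and the grasp point (between the pads) lies 2 mm behind it (env.tip_reach is the x of the fingertips in the tool frame, in m); x points along the fingers, y is the direction in which the jaws open and shut, and the axes are right-handed (so a half turn about x gives the same grasp; the last joint's range is limited). The gripper opens to 85 mm and grips with 20 to 120 N. Pads are 22 mm wide; open, the fingers measure 114 mm over their backs; the gripper's body (76 mm by 85 mm) begins 54 mm behind the grasp point. The pads swing forward as they close: fully open they stand 13 mm farther back than shut.
Start: joints at [70.457, 21.618, 4.641, 73.018, 0, 83.68], TCP at [0.132, 0.56, 0.248] pointing down, gripper open.
Joint ranges: [-156.06, 156.06], [-48.1, 94.91], [-58.44, 69.94], [-101.28, 121.22], [-78.64, 73.56], [-180, 180]. Speed limits (degrees/s): [147.25, 147.25, 180, 180, 180, 180].

### API

Orientations are given as a 3x3 rotation matrix whose columns are the frame's x, y, z axes.
In Python, from rig import env gives the robot as it stands.
- The arm moves only by the tool servo_tool, never from a script. Its argument "commands" is a list of rows, each a list of 5 numbers: the closure, from 0 (fully open) to 1 (shut), then the shift along the tool's x, y, z in cm, then the turn about the tool's x in rad. A call has 1 to 20 rows; each row is the pose to reach, as a shift and turn from the pose commanded when the call began, along the tool's axes at that moment; what a row does not reach only later rows make up. A row lasts 1/8 s, in which the tool goes at most 62.5 mm and 10.7 degrees, less where a joint would pass 70% of its speed; a pose out of reach is approached as far as the arm can. A call with a gripper value outside its range is refused whole. The fingers move at their own pace and stop on an object; "newtons" is the grip in N (left out, the last holds). Time passes only in rows, so rows that repeat a pose let the fingers close. It gives the time, the measured TCP pose, the force and the opening at its end, in the units of the state.
- env.get_obs(): the state, without advancing time (a new reading comes with each control period).
- env.read_camera(name): name is "scene" or "top" or "wrist"; returns the picture (420x560x3 uint8, red, green, blue); there is no depth.
- env.calibration(name): a dict with "fovy" (degrees; the focal length in pixels is half the picture's height over the tangent of half this angle, whatever the lens; pixels are square), "cx", "cy" (the principal point, pixels), "k1" (the pictures are not rectified: a ray, as slopes to the right and down, at radius r is drawn at 1 + k1 r^2 times it, then the intrinsics apply), "eye" and "attitude" of the camera in the world. Camera axes: x right, y up, looking along -z (the intrinsics and any distortion apply to the point x, -y, -z); pixel columns grow to the right and rows downward; lengths in m; the calibration is good to about 2 mm. A picture is of the moment at which its call begins: read the wrist's pose just before it. calibration takes no time and is no camera call; for the wrist camera it gives the pose at the moment of the call.
- env.job_done(): hands the job in, once; it reports no verdict.
The state is a dict: "clock": time; "q": joint angles; "dq": joint speeds; "tau": joint torques, N m; "position": TCP position; "tool_rot": TCP orientation; "force": force on the tool from outside, world axes, zero at the start; "wrist_torque": the same for the moment, N m; "finger_gap": finger opening in m.
Only numpy, scipy, OpenCV 4.12 (cv2) and the standard library are available. Lean on these libraries where they do the work, as an engineer would, in place of code of your own. Each camera call takes 0.05 s, during which the arm holds its last target.

### The job

On the basement workbench stand two black storage boxes with yellow touch-latch lids. On the wider one, first push the grey safety slide to the left (seen from the robot) with a fingertip until it is clear of the lid, then gently press the front of that lid down until its catch lets go, and let it spring up and stand ajar. Grip nothing, and leave the narrower box and everything else on the bench where it is.

Things in the scene. Friction and masses are not known exactly. Their poses are not given: they have to be found in the camera images.
- wide: the wide storage box, the wider of the two; lid with four raised ribs running front to back; black plastic, fixed, 240 mm deep (its x) x 260 mm wide (its y), 120 mm tall. Origin: centre of its underside; its -x side faces the robot, z up. The front 50 mm (x -120 to -70 mm) is a fixed ledge, top at z = 120 mm, with the safety slide on it. The yellow lid lies behind it: front edge x = -67 mm, hinge axis along y at x = +115 mm, z = 120 mm, shut top z = 132 mm.
- wide_lid (a joint): lid angle of the wide box, rad: 0 shut and latched, negative pressed down, positive open (front edge up). Touch latch: pressing to the stop (about -0.023 rad) trips it; as the finger rises the spring lifts the lid behind it, to rest ajar at about 0.4 rad, front edge some 70 mm above shut: rise higher than that to be clear. It does not catch again; pulling up does not open it.
- wide_slide (a joint): safety slide of the wide box, m: 0 to 0.010 at the start (across the lid's lug, lid blocked), grows as it moves along the box's +y (left seen from the robot), stop at 0.050; wholly off the lug from 0.030. Stays where it is left; about 1.5 N moves it.
- wide_press (a point): a good point to press: on the lid's smooth top, 22 mm behind its front edge and 40 mm to the right (-y) of the middle; moves with the lid; axes as the lid's. About 4 N pressing down here trips the latch, 4 mm lower (more force nearer the hinge). The lid's raised pattern is 6 mm high at most and begins 60 mm behind the front edge
- wide_knob (a point): centre of the top of the upstanding grey knob on the wide box's safety slide. The knob is 20 mm (x) x 14 mm (y); its top is 52 mm above the ledge, its foot is the slide body 30 mm wide (y), 21 mm high above the ledge, so the upper 31 mm of the knob stand free; moves with the slide; axes as the box's
- narrow: the narrow storage box, the narrower; lid with one broad raised panel; black plastic, fixed, 240 mm deep (its x) x 200 mm wide (its y), 120 mm tall. Origin: centre of its underside; its -x side faces the robot, z up. The front 50 mm (x -120 to -70 mm) is a fixed ledge, top at z = 120 mm, with the safety slide on it. The yellow lid lies behind it: front edge x = -67 mm, hinge axis along y at x = +115 mm, z = 120 mm, shut top z = 132 mm.
- narrow_lid (a joint): lid angle of the narrow box, rad: 0 shut and latched, negative pressed down, positive open (front edge up). Same latch as the wide box.
- narrow_slide (a joint): safety slide of the narrow box, m: 0 to 0.010 at the start (across the lid's lug, lid blocked), grows as it moves along the box's +y (left seen from the robot), stop at 0.050; wholly off the lug from 0.030. Stays where it is left; about 1.5 N moves it.
- narrow_knob (a point): centre of the top of the knob on the narrow box's slide, same shape as the other
- tin: small round tin, 32 mm diameter, 40 mm tall, loose, standing on the left (+y) end of the wide box's front ledge; origin at the centre of its underside
- jar: glass jar with steel cap, 46 mm diameter, 75 mm tall, loose, standing on the bench between the two boxes; origin at the centre of its underside
- driver: screwdriver lying on the bench at the right front, nearer the robot than the boxes, about 200 mm long along its x
- torch: metal torch standing on end at the far left, 44 mm diameter at the head, 140 mm tall
- carton: small cardboard carton 90 x 60 x 50 mm on the bench at the left front; origin at the centre of its underside
- pot: round terracotta pot, 130 mm diameter, 130 mm tall, at the far right

How it is judged (in metres and radians):
On the way, in this order (a step that is already met when the one before it is completed fails the run):
1. the wide box's safety slide has been pushed clear while the lid is still shut (value of joint wide_slide above 0.03 m and value of joint wide_lid below 0.02 rad), for 0.1 s.
2. the lid's front has been pressed down by the fingers (value of joint wide_lid below -0.015 rad and contact force between the fingers and wide above 0.5 N).
3. the lid has sprung ajar (value of joint wide_lid above 0.25 rad), for 0.2 s.
At the end, for the whole second after the job is handed in: the wide box's safety slide is at least 30 mm along, its lid stands still ajar between 0.25 and 0.6 rad, the narrow box's lid is shut, and every loose thing is within 30 mm of where it was (value of joint wide_lid between 0.25 and 0.6 rad and velocity of joint wide_lid between -0.05 and 0.05 rad/s and value of joint wide_slide above 0.03 m and value of joint narrow_lid below 0.02 rad and distance of each of tin, jar, driver, torch, carton, pot from where it was at the start of the episode below 0.03 m); the robot touches nothing.
It fails at once if the wide lid is pressed down while its safety slide is still across it (value of joint wide_lid below -0.015 rad and value of joint wide_slide below 0.027 m).
It fails at once if the wide box, its slide or lid is gripped hard or rammed (over 80 N) (contact force between the fingers and wide above 80 N).
It fails at once if the wide lid is swung open far beyond ajar (value of joint wide_lid above 0.7 rad).
It fails at once if the narrow box is operated (value of joint narrow_lid below -0.015 rad or value of joint narrow_lid above 0.03 rad or distance of narrow_knob from where it was at the start of the episode above 0.012 m).
It fails at once if a bystander is moved, tipped or lifted (over 30 mm) (distance of any of tin, jar, driver, torch, carton, pot from where it was at the start of the episode above 0.03 m).
It also fails if it takes over 42 s, if anything falls off the work surface, if the arm or the gripper's body presses on something with over 40 N, if the wrist force passes 120 N, or if a joint passes its speed limit or range.

## Working session

There is one attempt and no reset: what is moved stays moved. The work goes in short steps, Python scripts to look and compute and a tool call to move; the robot and the scene stay as the last step left them, time stands still between calls to the robot, and variables do not carry over. Pictures are saved under pics/ and viewed, and the job is handed in when it is done.

Besides the shell and the picture viewer there is one more tool, called after "Call:" as name(argument=value, ...), one argument or row to a line, values as JSON. servo_tool: Moves the arm, as the interface text tells. Its arguments: {"type":"object","properties":{"commands":{"type":"array","items":{"type":"array","items":{"type":"number"}}},"newtons":{"type":"number"}},"required":["commands"]}

```bash
mkdir -p pics; ls
python3 - <<'E'
from rig import env
import cv2
o=env.get_obs();print(o, env.tip_reach)
for n in("scene","top","wrist"):
    c=env.calibration(n);print(n,c)
    cv2.imwrite(f"pics/{n}0.png",env.read_camera(n)[:,:,::-1])
E
```

```text
pics
{'clock': 0.0, 'q': array([7.04567718e+01, 2.16636709e+01, 4.56279436e+00, 7.30175858e+01,
       1.97875726e-03, 8.36783442e+01]), 'dq': array([-0.08708065, -0.03556258,  0.01789862,  0.08092549,  0.01653565,
        0.12692897]), 'tau': array([ 1.59016632e-03, -4.63602912e+01,  2.69876164e+01,  2.08497955e-02,
       -8.65542620e-05, -1.92242646e-05]), 'position': array([0.13130833, 0.55917392, 0.24734222]), 'tool_rot': array([[-7.24181271e-04,  2.28716707e-01,  9.73492755e-01],
       [-1.93689122e-03,  9.73490863e-01, -2.28717703e-01],
       [-9.99997862e-01, -2.05118265e-03, -2.61984468e-04]]), 'force': array([ 0.26528299, -1.12630237, -1.14921844]), 'wrist_torque': array([-0.01030301, -0.0288473 , -0.03753984]), 'finger_gap': 0.08549987985402219} 0.017
scene {'fovy': 42.909868456297446, 'cx': 278.70790054533893, 'cy': 215.87501786323546, 'k1': 0.02287906632749936, 'eye': array([1.25325069, 0.46244044, 1.39541373]), 'attitude': array([[-5.62843128e-01, -6.86362681e-01,  4.60558231e-01],
       [ 8.26563680e-01, -4.67165208e-01,  3.13925391e-01],
       [-3.09890821e-04,  5.57371455e-01,  8.30263190e-01]])}
top {'fovy': 47.01000884876704, 'cx': 278.5118202883543, 'cy': 210.3660030619459, 'k1': 0.040415452661175494, 'eye': array([ 0.38703359, -0.03503678,  1.53573634]), 'attitude': array([[ 0.0055493 ,  0.99411267, -0.10820904],
       [-0.99995975,  0.00475373, -0.00760881],
       [-0.00704962,  0.10824691,  0.99409904]])}
wrist {'fovy': 61.973988816283715, 'cx': 277.93728368902117, 'cy': 209.16808164136998, 'k1': 0.016363498684342517, 'eye': array([0.06495575, 0.57569942, 0.37239862]), 'attitude': array([[ 0.22964363, -0.93761673, -0.26103385],
       [ 0.97327297,  0.22071161,  0.0634517 ],
       [-0.00188017, -0.26862847,  0.96324203]])}
```

View pics/top0.png

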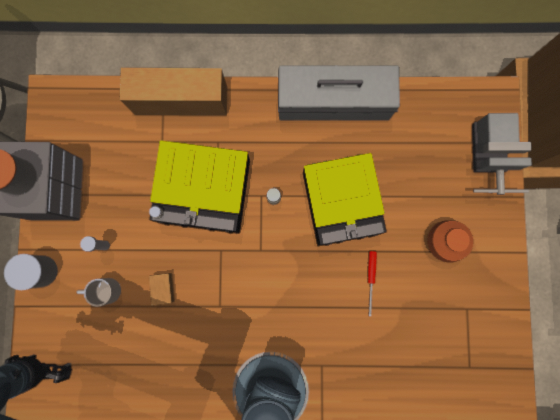

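View pics/scene0.png

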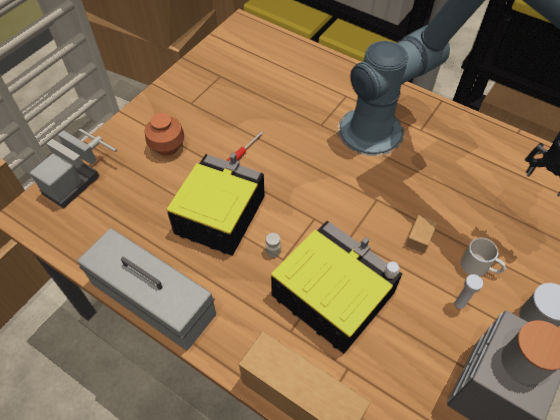

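View pics/wrist0.png

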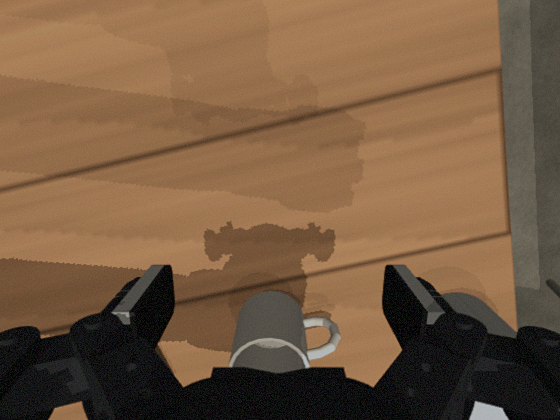

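```bash
cat > h.py <<'E'
import numpy as np, cv2
from rig import env
def ray(c,u,v):
    f=210/np.tan(np.radians(c['fovy']/2))
    d=np.array([(u-c['cx'])/f,(v-c['cy'])/f]); s=d.copy()
    for _ in range(20): s=d/(1+c['k1']*(s@s))
    return c['eye'], np.asarray(c['attitude'])@np.array([s[0],-s[1],-1])
def plane(c,u,v,z):
    e,d=ray(c,u,v); return e+d*(z-e[2])/d[2]
def proj(c,p):
    f=210/np.tan(np.radians(c['fovy']/2))
    q=np.asarray(c['attitude']).T@(np.asarray(p)-c['eye']); s=np.array([q[0],-q[1]])/-q[2]
    s=s*(1+c['k1']*(s@s)); return s*f+[c['cx'],c['cy']]
E
python3 - <<'E'
from h import *
for n in("top","scene"):
    im=cv2.imread(f"pics/{n}0.png");c=env.calibration(n)
    hsv=cv2.cvtColor(im,cv2.COLOR_BGR2HSV)
    m=cv2.inRange(hsv,(25,150,120),(35,255,255))
    m=cv2.morphologyEx(m,cv2.MORPH_CLOSE,np.ones((5,5)))
    m[:60]=0 if n=="top" else m[:60]
    for k in cv2.findContours(m,0,2)[0]:
        if cv2.contourArea(k)<2000: continue
        h=cv2.convexHull(k)
        pw=np.array([plane(c,*p[0],.132)[:2] for p in h],np.float32)
        r=cv2.minAreaRect(pw); print(n,cv2.boundingRect(k),r); print(cv2.boxPoints(r))
im=cv2.imread("pics/top0.png");cv2.imwrite("pics/t1.png",cv2.resize(im[130:245,140:260],None,fx=5,fy=5,interpolation=cv2.INTER_CUBIC)[:600])
im=cv2.imread("pics/scene0.png");cv2.imwrite("pics/s1.png",cv2.resize(im[215:355,265:410],None,fx=4.2,fy=4.2,interpolation=cv2.INTER_CUBIC)[:600])
E
```

```text
top (304, 153, 80, 74) ((0.5984775424003601, -0.21551993489265442), (0.1969098299741745, 0.20294037461280823), 11.189703941345215)
[[ 0.48220313 -0.13508466]
 [ 0.52158535 -0.33416715]
 [ 0.71475196 -0.2959552 ]
 [ 0.67536974 -0.09687272]]
top (150, 140, 98, 75) ((0.6312909722328186, 0.2123378962278366), (0.2632197439670563, 0.20537392795085907), 82.96770477294922)
[[0.51326364 0.09428993]
 [0.7170926  0.06914625]
 [0.7493183  0.33038586]
 [0.5454894  0.35552955]]
scene (167, 164, 90, 69) ((0.5975927710533142, -0.2155504822731018), (0.2028178572654724, 0.2050258070230484), 11.1984224319458)
[[ 0.47820583 -0.13468373]
 [ 0.5180234  -0.33580595]
 [ 0.71697974 -0.29641724]
 [ 0.6771622  -0.09529501]]
```

View pics/t1.png

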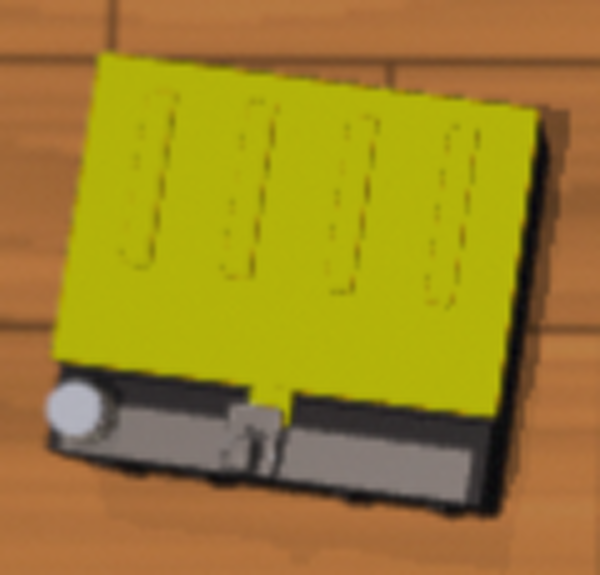

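View pics/s1.png

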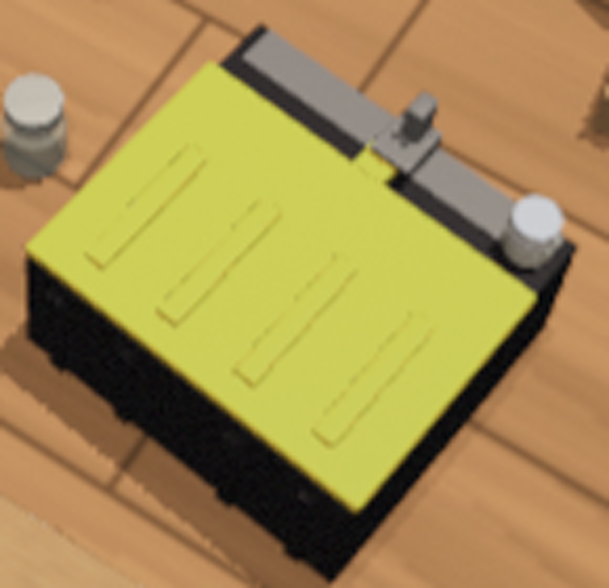

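Run:
```python
from h import *
c=env.calibration("top")
P={}
for n,(u,v) in dict(BL=(100,52),BR=(541,108),FR=(496,418),FL=(55,360)).items():
    p=plane(c,140+(u-2)/5,130+(v-2)/5,.132);P[n]=p;print(n,p)
s=env.calibration("scene")
for n,(u,v) in dict(BL=(360,512),BR=(27,245),FR=(210,62),FL=(538,293)).items():
    print("s",n,plane(s,265+(u-2)/4.2,215+(v-2)/4.2,.132))
print("knob top via scene",plane(s,265+(424-2)/4.2,215+(101-2)/4.2,.172))
print("knob top via top",plane(c,140+(248-2)/5,130+(440-2)/5,.172))
print("tin",plane(c,140+(75-2)/5,130+(409-2)/5,.160),plane(s,265+(537-2)/4.2,215+(218-2)/4.2,.160))
```

```text
BL [0.74814794 0.32968238 0.132     ]
BR [0.71574118 0.06768727 0.132     ]
FR [0.53094309 0.09175906 0.132     ]
FL [0.56385474 0.35030846 0.132     ]
s BL [0.74942372 0.3326169  0.132     ]
s BR [0.71473231 0.07033709 0.132     ]
s FR [0.53337205 0.09310572 0.132     ]
s FL [0.56292288 0.35279623 0.132     ]
knob top via scene [0.50433653 0.23327509 0.172     ]
knob top via top [0.51362837 0.22860175 0.172     ]
tin [0.53211004 0.33024908 0.16      ] [0.53229989 0.33069534 0.16      ]
```

Call:
servo_tool(
  commands=[
    [1, 0, -1, 1.5, 0],
    [1, 0, -4, 5.5, 0],
    [1, 0, -7, 9.5, -0.05],
    [1, 0, -10, 13.5, -0.05],
    [1, 0, -13, 17.5, -0.1],
    [1, 0, -16, 21.5, -0.1],
    [1, 0, -19, 25.5, -0.108],
    [1, 0, -22, 29.5, -0.108],
    [1, 0, -25, 33.7, -0.108],
    [1, 0, -28, 37.8, -0.108],
    [1, 0, -29.5, 39.8, -0.108],
    [1, 0, -30.3, 40.9, -0.108],
    [1, 0, -30.3, 40.9, -0.108],
    [1, 0, -30.3, 40.9, -0.108],
  ],
)

```text
clock: 1.9
position: [0.4596, 0.1718, 0.2483]
tool_rot: [[-0.0, 0.122, 0.993], [0.0, 0.993, -0.122], [-1.0, 0.0, -0.001]]
force: [0.1, -0.2, 0.2]
finger_gap: 0.0003
```

Run:
```python
from h import *
o=env.get_obs();c=env.calibration("wrist");im=env.read_camera("wrist")[:,:,::-1]
cv2.imwrite("pics/w1.png",im);np.save("w1.npy",c,allow_pickle=True)
cv2.imwrite("pics/w1b.png",cv2.resize(im,None,fx=1.4,fy=1.4,interpolation=cv2.INTER_CUBIC))
print(o['clock'],o['position'],o['tool_rot'],o['force'],o['finger_gap'])
c['T']=0
R=o['tool_rot']
print(proj(c,o['position']+R@[.017,0,0]))
```

```text
1.9 [0.45962549 0.17178694 0.24830278] [[-4.84190481e-04  1.21533025e-01  9.92587270e-01]
 [ 3.56321902e-04  9.92587345e-01 -1.21532860e-01]
 [-9.99999819e-01  2.94835530e-04 -5.23906222e-04]] [ 0.07960609 -0.17322771  0.15325413] 0.000258745867971295
[276.66401511 271.63720918]
```

View pics/w1b.png

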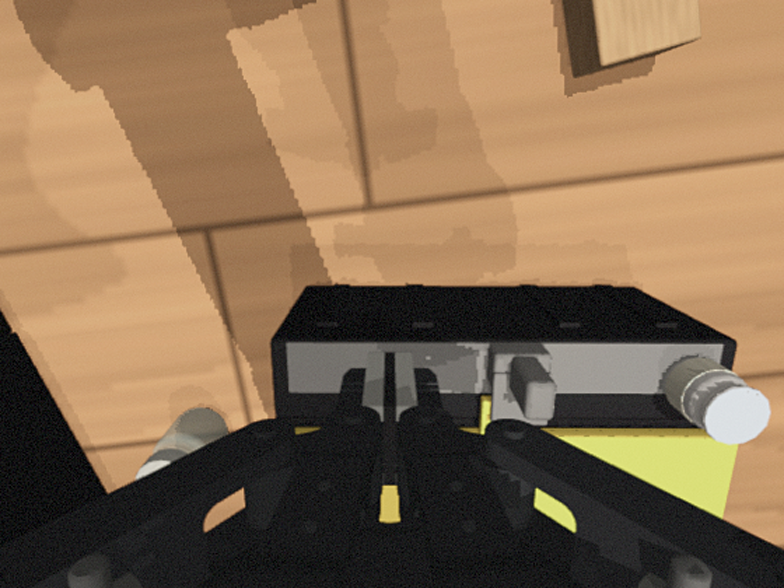

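Run:
```python
from h import *
c=env.calibration("wrist"); im=cv2.imread("pics/w1.png")
cv2.imwrite("pics/w1c.png",cv2.resize(im[235:320,330:420],None,fx=7,fy=7,interpolation=cv2.INTER_CUBIC)[:600])
cv2.imwrite("pics/w1d.png",cv2.resize(im[230:320,220:340],None,fx=6.5,fy=6.5,interpolation=cv2.INTER_CUBIC)[:600])
```

```text
(no output)
```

View pics/w1c.png

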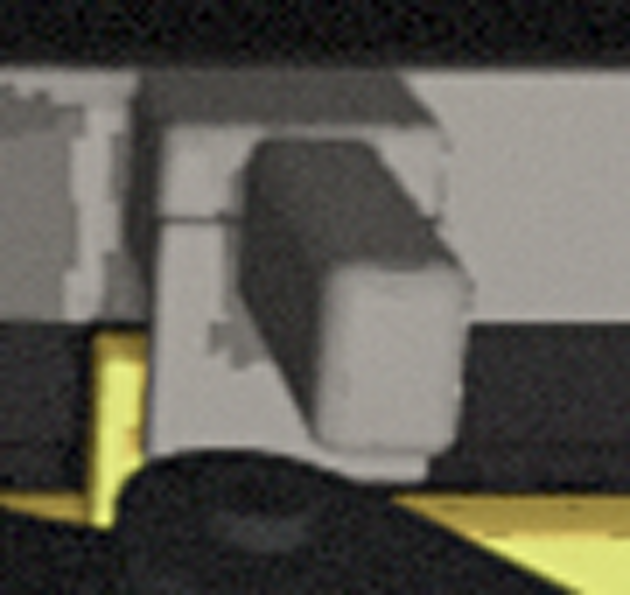

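View pics/w1d.png

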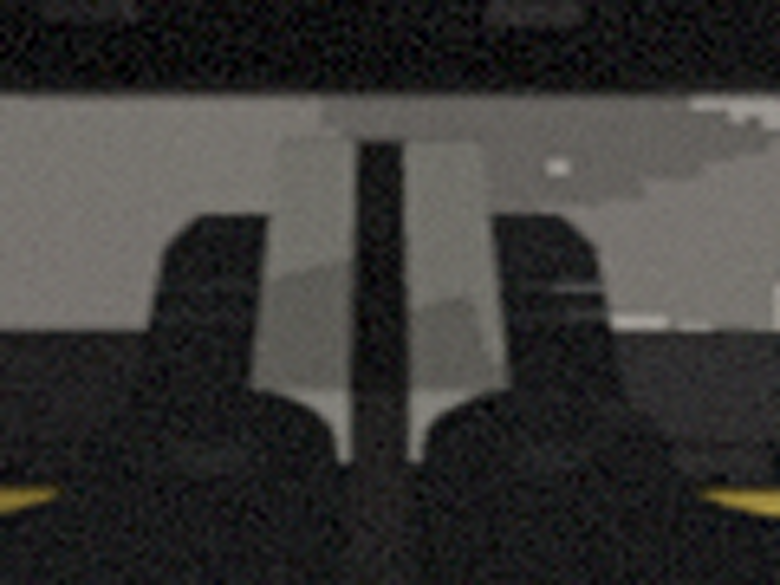

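Run:
```python
from h import *
c=env.calibration("wrist");o=env.get_obs()
k=plane(c,330+(391-3)/7,235+(359-3)/7,.172);print("knob",k)
for u,v in((330,268),(465,275),(452,448),(315,445)):print(plane(c,330+(u-3)/7,235+(v-3)/7,.172))
R=o['tool_rot'];print("tool yz offset",R.T@(k-o['position']))
print("tin",plane(c,735/1.4,415/1.4,.16))
f=np.array([.548,.222,.172]);d=k-f
print("box xy from lid front mid",d[:2]@[.9926,-.1215],d[:2]@[.1215,.9926])
# lid front corners on scaled image
print(plane(c,737/1.4,440/1.4,.132))
```

```text
knob [0.50606559 0.23559962 0.172     ]
[0.49637285 0.23055944 0.172     ]
[0.49851237 0.24252441 0.172     ]
[0.51575437 0.24074962 0.172     ]
[0.51395313 0.22833563 0.172     ]
tool yz offset [0.07631081 0.06878278 0.03845075]
tin [0.53182157 0.33147302 0.16      ]
box xy from lid front mid -0.04327645173818185 0.00840395025904401
[0.56592144 0.35324203 0.132     ]
```

Call:
servo_tool(
  commands=[
    [1, 0, 1.5, 1.5, 0],
    [1, 0, 3.5, 3.5, 0],
    [1, 1, 3.7, 3.8, 0],
    [1, 3.5, 3.7, 3.8, 0],
    [1, 6, 3.7, 3.8, 0],
    [1, 7.5, 3.7, 3.8, 0],
    [1, 8, 3.7, 3.8, 0],
    [1, 8, 3.7, 3.8, 0],
  ],
)

```text
clock: 2.95
position: [0.5025, 0.2034, 0.1685]
tool_rot: [[0.0, 0.122, 0.992], [0.0, 0.992, -0.122], [-1.0, 0.0, 0.0]]
force: [0.6, 0.0, -0.7]
finger_gap: 0.0001
```

Run:
```python
from h import *
o=env.get_obs()
im=env.read_camera("wrist")[:,:,::-1];cv2.imwrite("pics/w2.png",im)
s=env.read_camera("scene")[:,:,::-1];cv2.imwrite("pics/s2.png",cv2.resize(s[205:315,300:420],None,fx=5,fy=5,interpolation=cv2.INTER_CUBIC))
print(o['clock'],o['position'],o['force'])
```

```text
2.95 [0.50249762 0.20335765 0.16851086] [ 0.5731181   0.03805346 -0.70603929]
```

View pics/w2.png

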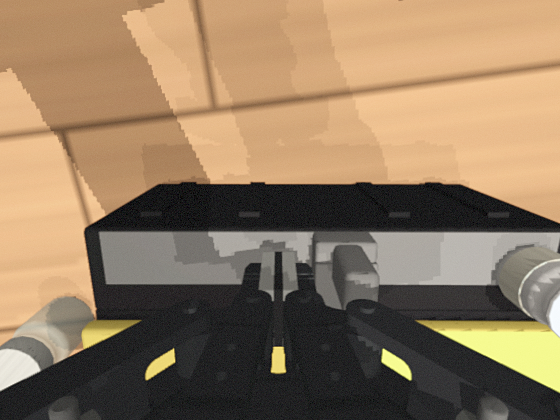

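View pics/s2.png

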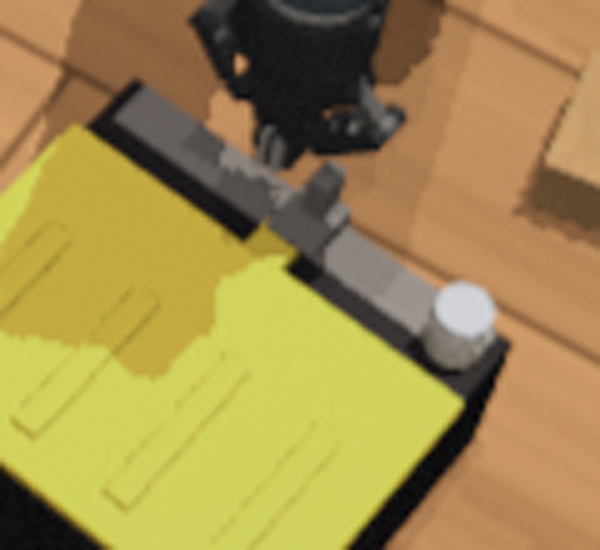

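Call:
servo_tool(
  commands=[
    [1, 0, 0.4, 0.2, 0],
    [1, 0, 0.8, 0.3, 0],
    [1, 0, 1.2, 0.3, 0],
    [1, 0, 1.6, 0.3, 0],
    [1, 0, 2, 0.3, 0],
    [1, 0, 2.4, 0.3, 0],
    [1, 0, 2.8, 0.3, 0],
    [1, 0, 3.2, 0.3, 0],
    [1, 0, 3.6, 0.3, 0],
    [1, 0, 4, 0.3, 0],
    [1, 0, 4.2, 0.3, 0],
    [1, 0, 4.2, 0.3, 0],
  ],
)

```text
clock: 4.55
position: [0.5105, 0.245, 0.1682]
tool_rot: [[-0.001, 0.122, 0.993], [0.001, 0.993, -0.122], [-1.0, 0.001, -0.001]]
force: [0.8, -0.2, -0.2]
finger_gap: 0.0
```

Run:
```python
from h import *
o=env.get_obs();c=env.calibration("wrist")
im=env.read_camera("wrist")[:,:,::-1];cv2.imwrite("pics/w3.png",cv2.resize(im[190:350,200:420],None,fx=3.6,fy=3.6,interpolation=cv2.INTER_CUBIC))
s=env.read_camera("scene")[:,:,::-1];cv2.imwrite("pics/s3.png",cv2.resize(s[205:315,300:420],None,fx=5,fy=5,interpolation=cv2.INTER_CUBIC))
print(o['clock'],o['position'],o['force'])
```

```text
4.55 [0.51052988 0.24503985 0.16818451] [ 0.781595   -0.23228767 -0.17174152]
```

View pics/w3.png

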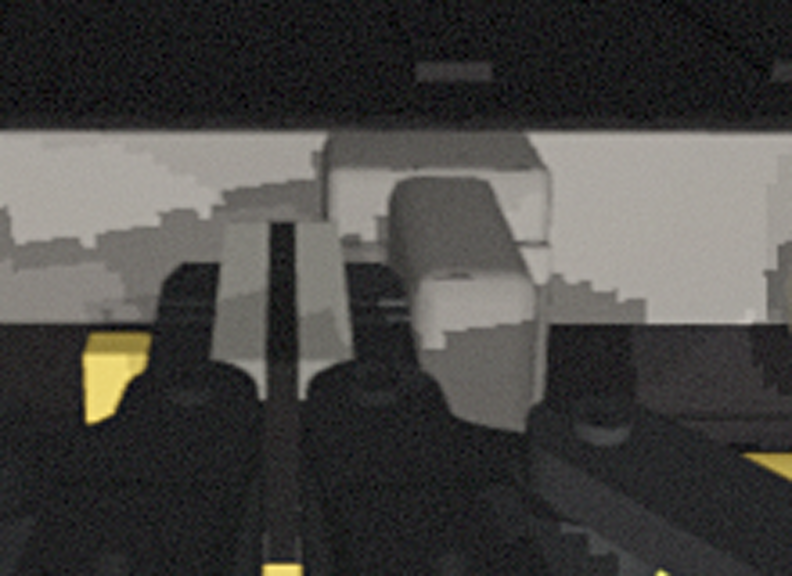

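View pics/s3.png

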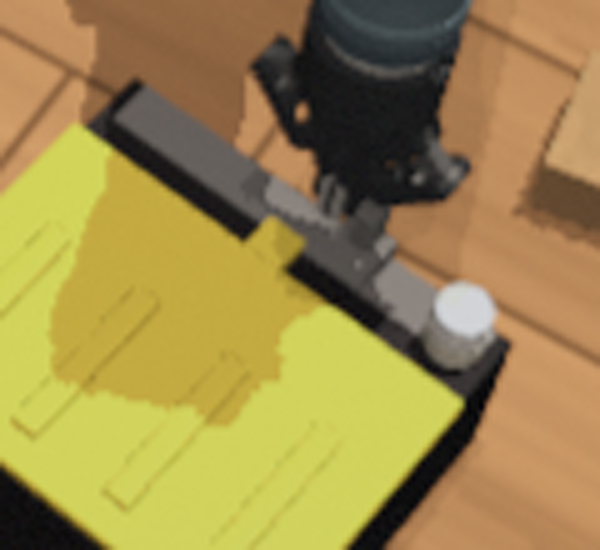

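Run:
```python
from h import *
c=env.calibration("wrist");o=env.get_obs()
a=plane(c,200+472/3.6,190+279/3.6,.172)
k=a+.010*np.array([.9926,-.1215,0]);d=k-[.548,.222,.172]
print(k,d[:2]@[.9926,-.1215],d[:2]@[.1215,.9926],(o['tool_rot'].T@(k-o['position'])))
```

```text
[0.51116192 0.26560889 0.172     ] -0.041863956405383526 0.03881036247688037 [-0.00387065  0.02059168 -0.00173483]
```

Call:
servo_tool(
  commands=[
    [1, 0, 0.2, 0, 0],
    [1, 0, 0.4, 0, 0],
    [1, 0, 0.4, 0, 0],
    [1, 0, 0.4, 0, 0],
    [1, 0, -0.5, 0, 0],
    [1, -1, -1.5, 0.3, 0],
    [1, -2, -3, 2, 0],
    [1, -2, -4.5, 4, 0],
    [1, -2, -5.6, 5.8, 0],
    [1, -2, -5.8, 6.2, 0],
    [1, -2, -5.8, 6.2, 0],
    [1, -2, -5.8, 6.2, 0],
  ],
)

```text
clock: 6.15
position: [0.5646, 0.1799, 0.188]
tool_rot: [[-0.001, 0.122, 0.993], [0.0, 0.993, -0.122], [-1.0, 0.0, -0.001]]
force: [-0.5, -0.4, -0.4]
finger_gap: 0.0003
```

Run:
```python
from h import *
o=env.get_obs();c=env.calibration("wrist")
im=env.read_camera("wrist")[:,:,::-1];cv2.imwrite("pics/w4.png",im)
s=env.read_camera("scene")[:,:,::-1];cv2.imwrite("pics/s4.png",cv2.resize(s[205:315,300:420],None,fx=5,fy=5,interpolation=cv2.INTER_CUBIC))
print(o['clock'],o['position'],o['force'])
```

```text
6.15 [0.56455536 0.17994682 0.18799949] [-0.49929174 -0.43373049 -0.42624511]
```

View pics/w4.png

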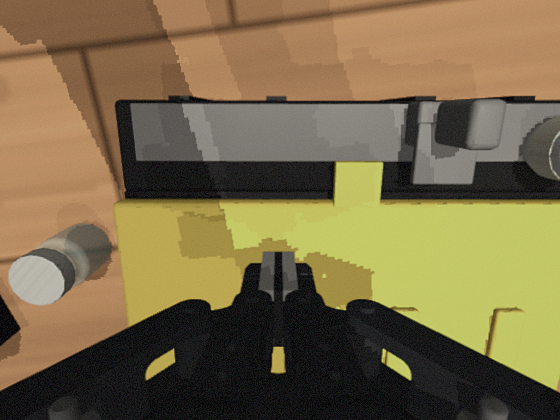

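View pics/s4.png

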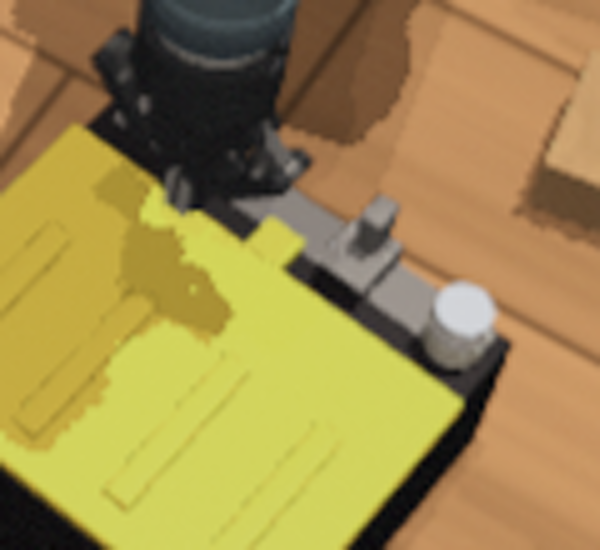

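Call:
servo_tool(
  commands=[
    [1, 1, 0, 0, 0],
    [1, 2, 0, 0, 0],
    [1, 3, 0, 0, 0],
    [1, 3.5, 0, 0, 0],
    [1, 3.8, 0, 0, 0],
    [1, 4, 0, 0, 0],
    [1, 4, 0, 0, 0],
  ],
)

```text
clock: 7.12
position: [0.565, 0.1795, 0.1487]
tool_rot: [[-0.0, 0.122, 0.992], [0.0, 0.992, -0.122], [-1.0, 0.0, -0.0]]
force: [-3.0, -0.4, 3.3]
finger_gap: 0.0
```

Call:
servo_tool(
  commands=[
    [1, 0.1, 0, 0, 0],
    [1, 0.2, 0, 0, 0],
    [1, 0.2, 0, 0, 0],
  ],
)

```text
clock: 7.5
position: [0.5652, 0.1795, 0.1463]
tool_rot: [[0.0, 0.122, 0.992], [0.0, 0.992, -0.122], [-1.0, 0.0, 0.0]]
force: [-1.8, 0.1, 3.3]
finger_gap: 0.0
```

Call:
servo_tool(
  commands=[
    [1, 0.1, 0, 0, 0],
    [1, 0.2, 0, 0, 0],
    [1, 0.2, 0, 0, 0],
  ],
)

```text
clock: 7.88
position: [0.5652, 0.1796, 0.1451]
tool_rot: [[0.001, 0.122, 0.992], [0.0, 0.992, -0.122], [-1.0, 0.0, 0.001]]
force: [-4.4, 0.0, 7.8]
finger_gap: -0.0001
```

Call:
servo_tool(
  commands=[
    [1, 0.1, 0, 0, 0],
    [1, 0.2, 0, 0, 0],
    [1, 0.2, 0, 0, 0],
  ],
)

```text
clock: 8.25
position: [0.5652, 0.1796, 0.1445]
tool_rot: [[0.002, 0.122, 0.992], [0.0, 0.992, -0.122], [-1.0, 0.001, 0.002]]
force: [-7.5, -0.9, 16.1]
finger_gap: 0.0001
```

Call:
servo_tool(
  commands=[
    [1, -0.5, 0, 0, 0],
    [1, -1, 0, 0, 0],
    [1, -1.6, 0, 0, 0],
    [1, -2.2, 0, 0, 0],
    [1, -2.9, 0, 0, 0],
    [1, -3.6, 0, 0, 0],
    [1, -4.3, 0, 0, 0],
    [1, -5, 0, 0, 0],
    [1, -5.7, 0, 0, 0],
    [1, -6.4, 0, 0, 0],
    [1, -7.1, 0, 0, 0],
    [1, -7.8, 0, 0, 0],
    [1, -8.5, 0, 0, 0],
    [1, -9.5, 0, 0, 0],
    [1, -10.5, 0, 0, 0],
    [1, -11.5, 0, 0, 0],
    [1, -12.5, 0, 0, 0],
    [1, -12.5, 0, 0, 0],
    [1, -12.5, 0, 0, 0],
  ],
)

```text
clock: 10.62
position: [0.5651, 0.1795, 0.2671]
tool_rot: [[-0.0, 0.123, 0.992], [0.0, 0.992, -0.123], [-1.0, -0.0, -0.0]]
force: [0.7, 0.2, 0.3]
finger_gap: 0.0001
```

Run:
```python
from h import *
o=env.get_obs()
im=env.read_camera("wrist")[:,:,::-1];cv2.imwrite("pics/w5.png",im)
s=env.read_camera("scene")[:,:,::-1];cv2.imwrite("pics/s5.png",s)
print(o['clock'],o['position'],o['force'])
```

```text
10.625 [0.56509412 0.17945634 0.26706073] [0.68502329 0.23267039 0.3127135 ]
```

View pics/w5.png

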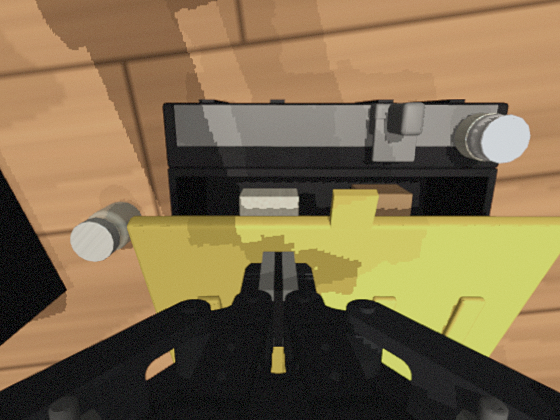

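View pics/s5.png

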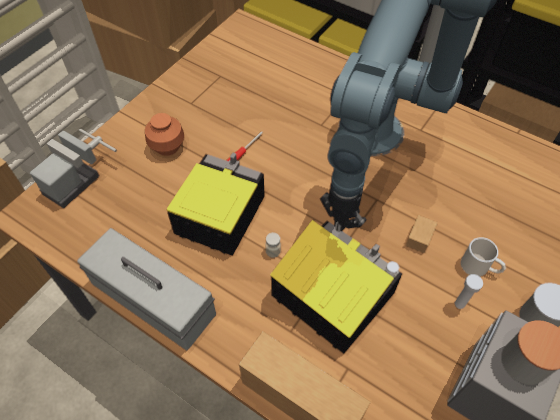

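Call:
servo_tool(
  commands=[
    [1, -1.5, 0, 0, 0],
    [1, -3, 0, 0, 0],
    [1, -4, 0, 0, 0],
    [1, -4, 0, 0, 0],
    [1, -4, 0, 0, 0],
    [1, -4, 0, 0, 0],
    [1, -4, 0, 0, 0],
    [1, -4, 0, 0, 0],
  ],
)

```text
clock: 11.72
position: [0.5651, 0.1794, 0.3071]
tool_rot: [[-0.0, 0.122, 0.992], [-0.0, 0.992, -0.122], [-1.0, -0.0, -0.0]]
force: [0.1, 0.0, -0.2]
finger_gap: -0.0002
```

Run:
```python
from h import *
o=env.get_obs();c=env.calibration("wrist")
im=env.read_camera("wrist")[:,:,::-1];cv2.imwrite("pics/w6.png",im)
s=env.read_camera("scene")[:,:,::-1];t=env.read_camera("top")[:,:,::-1]
cv2.imwrite("pics/t6.png",t)
a=cv2.absdiff(cv2.imread("pics/s5.png"),np.ascontiguousarray(s)).max(2)[230:350,265:400]
print(o['clock'],o['position'],o['force'],"moved px in lid zone",(a>40).sum())
# predicted lid front corners for angle .4
ex=np.array([.9926,-.1215,0]);ey=np.array([.1215,.9926,0]);f=np.array([.548,.222,0])
cs=env.calibration("scene")
for th in(.25,.4,.6):
  h=f+.182*ex;r=np.array([-.182,.012]);x=r[0]*np.cos(th)+r[1]*np.sin(th);z=.12-r[0]*np.sin(th)+r[1]*np.cos(th)
  for y in(.13,-.13):print(th,y,proj(cs,h+x*ex+y*ey+[0,0,z]),proj(c,h+x*ex+y*ey+[0,0,z]))
```

```text
11.725 [0.56506593 0.17944863 0.30709512] [ 0.09006119  0.0488783  -0.21791478] moved px in lid zone 175
0.25 0.13 [393.00072625 278.56424091] [506.98487947 187.43609879]
0.25 -0.13 [313.61548064 222.18023423] [156.41391796 188.19964693]
0.4 0.13 [392.41356749 276.71404184] [527.96500813 210.24334877]
0.4 -0.13 [311.66732783 219.46007328] [145.45708033 210.94078327]
0.6 0.13 [390.0590251  276.25551724] [557.02506295 254.89737574]
0.6 -0.13 [307.53642765 217.65678094] [130.36928385 255.32460775]
```

View pics/w6.png

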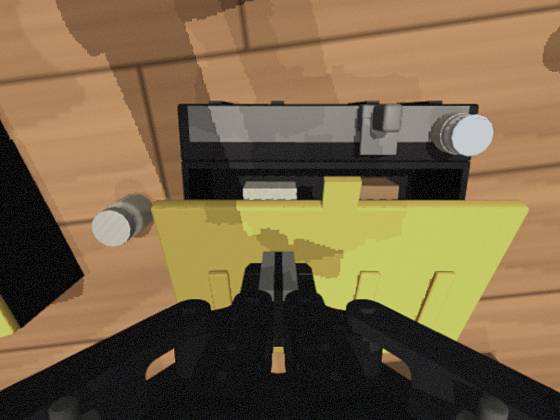

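View pics/t6.png

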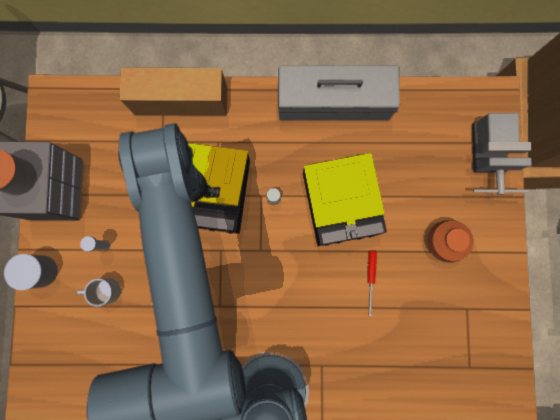

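Run:
```python
from h import *
c=env.calibration("wrist");k=plane(c,388,118,.172);print((k-[.548,.222,.172])[:2]@[.1215,.9926])
env.job_done()
```

```text
0.03965251311816608
the job is handed in; nothing more can be done
```

I pushed the wide box's safety slide left, pressed its lid down to the stop and raised the arm. The lid sprang up and stands ajar, and I handed the job in at about 12 s of the 42 s allowed.

- **Slide:** the last wrist picture puts it about 40 mm along. I estimated 43 mm just after the push, so the two readings differ by about 3 mm. Both are past the 30 mm needed, and the picture shows the slide clear of the lug.
- **Press:** force on the lid reached about 16 N at the stop, well under the 80 N limit.
- **Lid:** its front corners in the last wrist picture match an opening of about 0.4 rad. Whether it was still I judged only roughly: 175 pixels changed between two scene views about 1 s apart. The arm was rising and its shadow moving in that time, so this is not a clean check.
- **Clearance:** the arm touches nothing. The fingertips are about 9 cm above the lid's front edge and the force reading is near zero.
- **Bystanders:** by eye in the last pictures, the tin, jar, driver, torch, pot and narrow box are where they were. I did not measure them again. The carton was hidden behind the arm in the final top view, but it was in place in the scene view about 1 s earlier.

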